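Turn the cast glass block to its yellow edge and hold the loupe in focus over its bead

ROBOT

A 6-joint arm with a two-finger parallel gripper is mounted at the origin on the work surface. World frame = base frame: x ahead of the robot, y to its left, z up, the work surface at z = 0. Lengths are in m, angles in rad, forces in N, time in s.
With the tool pointing down it reaches from about 0.25 to 0.775 m from the base axis. Payload 4 kg.
Tool frame: the origin (TCP) lies midway between the tips of the shut fingers; the grasp point (between the pads) lies grip_point_offset behind it (grip_point_offset is the distance from the TCP to the grasp point, in m); z points along the fingers, y is the line along which they close (so a half turn about z gives the same grasp; the last joint's range is limited). The gripper opens to 94 mm and grips with 3 to 60 N. Pads are 16 mm wide; open, the fingers measure 119 mm over their backs; the gripper's body (75 mm by 177 mm) begins 78 mm behind the grasp point.
Start: joints at [-1.27, 0.087, 1.371, -0, 1.684, -0.103], TCP at [0.216, -0.506, 0.206] pointing down, gripper open.
Joint ranges: [-3.1, 3.1], [-0.76, 2.03], [0.27, 2.55], [-1.08, 4.22], [0.17, 2.65], [-2.57, 2.57]. Speed limits (rad/s): [2.79, 2.79, 3.14, 3.14, 3.14, 3.14].

INTERFACE

Orientations are given as [roll, pitch, yaw] about the fixed x, y, z axes, in that order (R = Rz(yaw) Ry(pitch) Rx(roll)).
In Python, from bench import * gives the robot as it stands. The module is installed in compiled form; this text tells all that it offers.
- The arm moves only by the tool apply_moves, never from a script. Its argument "commands" is a list of rows, each a list of 7 numbers: the turn, a rotation vector about the world's x, y, z in rad, then the shift along the world's x, y, z in m, then the opening in per cent of the stroke, from 0 (shut) to 100 (fully open). In form: [[ax, ay, az, x, y, z, jaw], ...]. A call has exactly 5 rows; each row is the pose to reach, as a shift and turn from the pose commanded when the call began; what a row does not reach only later rows make up. A row lasts 1/10 s, in which the tool goes at most 50 mm and 8.59 degrees, less where a joint would pass 70% of its speed; a pose out of reach is approached as far as the arm can. A call with a gripper value outside its range is refused whole. The fingers move at their own pace and stop on an object; the grip force is fixed at half the most. Time passes only in rows, so rows that repeat a pose let the fingers close, or fill a call up. It gives the time, the measured TCP pose, the force, the opening and the grip force at its end, in the units of the state.
- get_obs(): the state, without advancing time (a new reading comes with each control period).
- snapshot(name): name is "side" or "top"; returns a dict with "pixels" (384x512x3 uint8, red, green, blue), "vertical_fov" (degrees; the focal length in pixels is half the picture's height over the tangent of half this angle, whatever the lens; pixels are square), "cx", "cy" (the principal point, pixels), "k1" (the pictures are not rectified: a ray, as slopes to the right and down, at radius r is drawn at 1 + k1 r^2 times it, then the intrinsics apply), "rvec" (rotation vector, rad) and "tvec" (3), from world to camera coordinates, as OpenCV has them. Camera axes: x right, y down, z forward; pixel columns grow to the right and rows downward; lengths in m; the calibration is good to about 2 mm. A picture is of the moment at which its call begins. There is no depth.
- close_job(): hands the job in; it is judged then, once.
Trained networks look in the newest picture that a camera, given by its name, has taken for a name from the list of things; names that differ only in an ending like _2 or _b are one class to them, and where a whole thing is asked for, a point or a joint stands for the part that bears it (a point fixed in the world has none). Each returns a list of dicts, best first, with "score" (0 to 1); they miss things now and then, are a little off and sometimes report something else, mostly with a low value. They report only what shows in the picture. A call takes as long as a camera call. They do not tell look-alikes from the thing itself.
- masks_of(camera, query): "mask" (384x512 bool, what is visible of it) and "extent" ([left, top, right, bottom] in pixels, round what is visible of it).
- place_of(camera, query): "pixel" ([column, row] in pixels: a listed point, or the origin of a listed thing).
The state is a dict: "time": time; "joint_positions": joint angles; "qvel": joint speeds; "joint_torque": joint torques, N m; "tool_pos": TCP position; "ee_rot": TCP orientation; "wrist_force": force on the tool from outside, world axes, zero at the start; "wrist_torque": the same for the moment, N m; "width": finger opening in m; "finger_force": force on a finger pad.
Only numpy, scipy, OpenCV 4.12 (cv2) and the standard library are available. Lean on these libraries where they do the work, as an engineer would, in place of code of your own. Each camera call takes 0.05 s, during which the arm holds its last target. There are 200 camera calls.

TASK

The blue edge of the cast glass block has been checked: turn the block a quarter turn on its board so that its yellow-banded face sits flush against the low metal fence, and let go of it. Then pick up the loupe by its handle and hold it level with its lens centred over the yellow bead on the block, at the height marked by the red pointer of the gauge, without touching the block, moving the pointer or disturbing the other things on the bench. Finish while still holding the loupe there.

Things in the scene. Friction and masses are not known exactly. Their poses are not given: they have to be found in the camera images.
- board: Fixed grey board, 200 (x) by 220 (y) by 8 mm thick, on the bench; origin at the centre of its underside, z up. Along y near its far (+x) edge runs an aluminium fence 130 mm long, 16 thick, top 20 mm above the bench. At board x 75, y 95 mm stands the gauge: a steel post 10 mm in diameter, top 180 mm above the bench.
- fence (a point): Centre of the fence's working face, which looks to the board's -x; 50 mm in +x from the board's centre, 14 mm above the bench; axes as the board's. The face runs 65 mm either way along y.
- pointer (a point): Tip of the red pointer, mid-height: a flat arm 3 mm thick, 8 wide, reaching 48 mm in the board's -x from the post's axis, on a red collar (22 mm wide, 14 tall) on the gauge post. Its height, 105 to 145 mm above the bench, marks where the lens's mid-plane must be. The collar slides on the post with about 4 N of friction: leave it.
- block: Loose aqua glass block, 50 x 50 x 44 mm tall, about 0.27 kg, on the board (top 52 mm above the bench), blue face towards the fence, up to 0.35 rad askew, 15 to 50 mm short of the fence. Origin at the centre of its underside, z up. Blue band on its +x face, yellow band on its +y face (a quarter turn clockwise from above puts yellow where blue was). Beads up to 3 mm high on top.
- yellow_face (a point): Centre line of the block's yellow-banded face (+y, 25 mm from the block's centre), 14 mm above its underside; axes as the block's.
- yellow_bead (a point): The yellow bead on the block's top, 12 mm in diameter, 3 mm high, 12 mm from the block's centre towards the yellow face; the point lies in the block's top surface.
- loupe: Loose hand loupe, about 0.12 kg, lying flat on the bench: dark ring 60 mm in diameter, 12 mm tall, clear lens, straight black handle 16 mm wide, 16 tall along its -x, from 36 to 128 mm from the lens's centre. Origin under the lens's centre, in the underside; z up, the lens's axis. Balances about 55 mm from the lens's centre.
- lens (a point): Centre of the lens, at its mid-plane, 6 mm above the loupe's underside; z is the lens's axis.
- grip (a point): Good point to grip: in the handle, 65 mm from the lens's centre (loupe's -x), 8 mm above the underside, fingers closing along the loupe's y; axes as the loupe's.
- frit_jar: Bystander: blue jar with white cap, 66 mm diameter, 150 tall; origin at the centre of its underside.
- drink_can: Bystander: green can, 66 mm diameter, 120 tall; origin at the centre of its underside.
- cup: Bystander: light white cup, 76 mm wide at the rim, 85 tall; origin at the centre of its underside.
- glue_bottle: Bystander: white bottle with red cap, 48 mm diameter, 130 tall; origin at the centre of its underside.
- frit_tray: Bystander: white divided tray, 100 by 150 by 30 mm; origin at the centre of its underside.
- spoon: Bystander: white plastic spoon, 150 mm long, lying flat.
- offcut: Bystander: teal glass offcut, 50 by 90 by 8 mm, lying flat; origin at the centre of its underside.
There are look-alikes about, which are no part of the job. What is shaped like the loupe but pink is not meant.

How it is judged:
By the outcome, as a careful person would: the job done as asked, in the order asked, and still so for the second after the job is handed in, while the arm keeps its last pose, push and grip.
It also fails if it takes over 51 s, if anything falls off the work surface, if the arm or the gripper's body presses on something with over 40 N, if the wrist force passes 120 N, or if a joint passes its speed limit or range.

## Working session

There is one attempt and no reset: what is moved stays moved. The work goes in short steps, Python scripts to look and compute and a tool call to move; the robot and the scene stay as the last step left them, time stands still between calls to the robot, and variables do not carry over. Pictures are saved under pics/ and viewed, at most 10 in all, crops included, and the job is handed in when it is done.

Besides the shell and the picture viewer there is one more tool, called after "Call:" as name([rows], argument=value, ...), one row to a line, values as JSON. apply_moves: Moves the arm, as the interface text tells. Its arguments: {"type":"object","properties":{"commands":{"type":"array"}},"required":["commands"]}

```bash
mkdir -p pics
cat > h.py <<'E'
from bench import *
import numpy as np, cv2
def cam(s):
    f=s["pixels"].shape[0]/2/np.tan(np.radians(s["vertical_fov"])/2)
    return f,cv2.Rodrigues(np.array(s["rvec"],float))[0],np.array(s["tvec"],float)
def proj(s,P):
    f,R,t=cam(s);c=np.atleast_2d(P)@R.T+t;u=c[:,:2]/c[:,2:]
    r2=(u**2).sum(1,keepdims=True);return u*(1+s["k1"]*r2)*f+[s["cx"],s["cy"]]
def ray(s,px):
    f,R,t=cam(s);d=(np.array(px,float)-[s["cx"],s["cy"]])/f;u=d.copy()
    for _ in range(30):u=d/(1+s["k1"]*(u@u))
    return -R.T@t,R.T@np.append(u,1)
def atz(s,px,z):
    o,d=ray(s,px);return o+d*(z-o[2])/d[2]
def tri(s1,p1,s2,p2):
    A=np.zeros((3,3));b=np.zeros(3)
    for s,p in((s1,p1),(s2,p2)):
        o,d=ray(s,p);d/=np.linalg.norm(d);M=np.eye(3)-np.outer(d,d);A+=M;b+=M@o
    return np.linalg.solve(A,b)
def save(s,n,crop=None,k=1):
    im=s["pixels"][:,:,::-1]
    if crop:im=im[crop[1]:crop[3],crop[0]:crop[2]]
    cv2.imwrite("pics/"+n,cv2.resize(im,None,fx=k,fy=k,interpolation=cv2.INTER_CUBIC))
E
python3 - <<'E'
from h import *
np.set_printoptions(precision=4,suppress=True)
S={c:snapshot(c) for c in("side","top")}
for c in S: save(S[c],c+"0.png",None,1.5); print(c,{k:v for k,v in S[c].items() if k!="pixels"},ray(S[c],[256,192])[0])
for q in("board","fence","pointer","block","yellow_face","yellow_bead","lens","loupe","grip"):
  for c in S:
    z=dict(fence=.014,block=.008,yellow_face=.022,yellow_bead=.052,lens=.006,grip=.008,pointer=.125).get(q,0)
    for r in place_of(c,q)[:3]: print(q,c,round(r["score"],2),np.round(r["pixel"],1),atz(S[c],r["pixel"],z))
print(get_obs())
E
```

```text
side {'vertical_fov': 54.17020468960871, 'cx': 251.94403142501955, 'cy': 194.99394152477186, 'k1': -0.019851997715861852, 'rvec': array([ 2.1428, -0.0829,  0.0382]), 'tvec': array([-0.5254,  0.0929,  1.4131])} [ 0.4435 -1.1729  0.842 ]
top {'vertical_fov': 45.83107268924368, 'cx': 267.0863984206678, 'cy': 187.45614591619594, 'k1': -0.07919263771582029, 'rvec': array([ 2.1499, -2.1187,  0.1444]), 'tvec': array([0.0047, 0.5033, 1.4298])} [ 0.2807 -0.0148  1.4895]
board side 0.83 [244.3 246.6] [ 0.4863 -0.1937  0.    ]
board top 0.87 [331.3 192.4] [ 0.4954 -0.2001  0.    ]
fence side 0.85 [263.2 245.8] [ 0.5492 -0.211   0.014 ]
fence top 0.57 [339.4 175.8] [ 0.549  -0.2254  0.014 ]
pointer side 0.46 [259.3 202.3] [ 0.5443 -0.1134  0.125 ]
pointer top 0.72 [326.6 189.7] [ 0.4854 -0.1703  0.125 ]
block side 0.89 [247.3 245.2] [ 0.4965 -0.1966  0.008 ]
block side 0.43 [237.5 181. ] [0.4813 0.2323 0.008 ]
block top 0.7 [335.1 187.4] [ 0.511  -0.2118  0.008 ]
yellow_face side 0.59 [248.5 239.1] [ 0.5017 -0.1817  0.022 ]
yellow_face top 0.7 [328.  186.8] [ 0.5105 -0.1867  0.022 ]
yellow_bead 
[... 790 characters left out ...]
 side 0.52 [221.9 188.2] [0.4132 0.1784 0.008 ]
grip top 0.83 [165.  192.2] [0.4874 0.3514 0.008 ]
grip top 0.83 [185.1 251.4] [0.2938 0.276  0.008 ]
grip top 0.82 [207.9 214.3] [0.4161 0.2055 0.008 ]
{'time': 1.0, 'joint_positions': array([-1.2701,  0.0872,  1.3707,  0.    ,  1.6836, -0.1031]), 'qvel': array([-0.0009, -0.0002, -0.0005,  0.0001, -0.0011,  0.0012]), 'joint_torque': array([  0.0005, -34.0049, -30.2606,   0.0717,   0.0237,  -0.    ]), 'tool_pos': array([ 0.2161, -0.5058,  0.2055]), 'ee_rot': array([ 3.1415, -0.    ,  0.4038]), 'wrist_force': array([ 0.6968,  0.6366, -0.0302]), 'wrist_torque': array([-0.0045, -0.0101,  0.0075]), 'finger_force': 0.0, 'width': 0.09405651947722606}
```

View pics/top0.png

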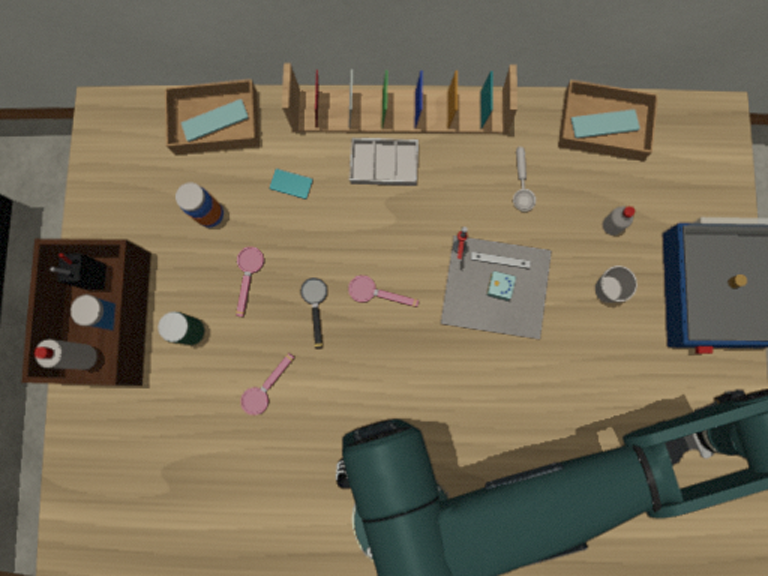

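View pics/side0.png

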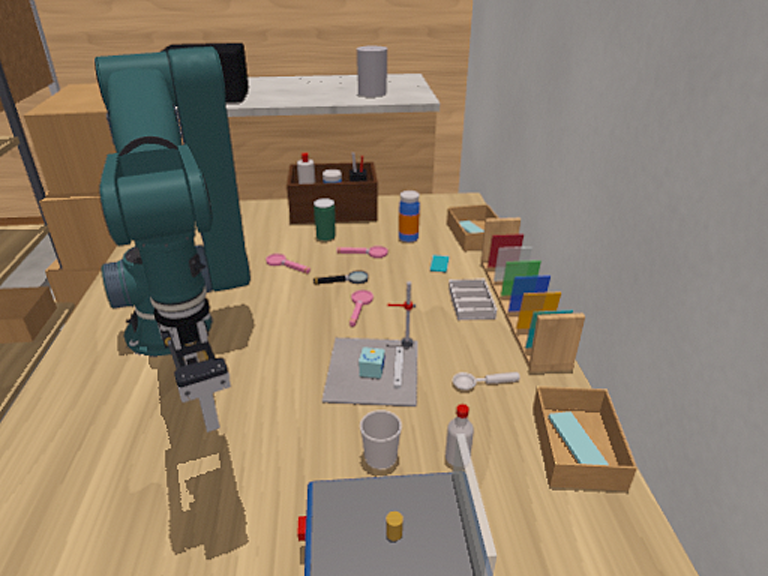

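Top view (px in 1.5× picture): the true loupe (dark ring, black handle) is at (314,291), that is (209,194) in raw pixels. Candidates that could be mistaken for it are pink loupes at raw (167,173), (241,193) and (170,267), and the white spoon at (349,133). Block at raw (335,190), pointer (307,160), fence (334,174). I choose the dark one and check it in a crop.

Run:
```python
from h import *
np.set_printoptions(precision=4,suppress=True)
S={c:snapshot(c) for c in("side","top")}
t=S["top"]["pixels"][:,:,::-1]; s=S["side"]["pixels"][:,:,::-1]
r=lambda im,a,w,h:cv2.resize(im[a[1]:a[3],a[0]:a[2]],(w,h),interpolation=cv2.INTER_CUBIC)
A=np.vstack([np.hstack([r(t,(290,145,370,227),400,410),r(s,(205,175,285,275),328,410)]),
 np.hstack([r(t,(185,170,285,240),273,190),r(s,(195,165,305,225),348,190),np.zeros((190,107,3),np.uint8)])])
cv2.imwrite("pics/crop1.png",A)
def rect(c,q,z,n=1):
  for m in masks_of(c,q)[:n]:
    ys,xs=np.nonzero(m["mask"]); P=np.array([atz(S[c],p,z)[:2] for p in zip(xs,ys)])
    (cx,cy),wh,a=cv2.minAreaRect((P*1000).astype(np.float32)); print(q,c,round(m["score"],2),len(xs),np.array([cx,cy,*wh,a]),"mean",P.mean(0)*1000)
rect("top","board",.008);rect("side","board",.008);rect("top","fence",.02);rect("top","block",.052,2);rect("top","loupe",.008,4)
for c,box in(("top",(290,140,330,185)),("side",(250,185,290,235))):
  im=S[c]["pixels"].astype(int); x0,y0,x1,y1=box
  w=np.clip(im[...,0]-1.6*np.maximum(im[...,1],im[...,2])-10,0,None)[y0:y1,x0:x1]
  ys,xs=np.nonzero(w>15);print(c,[(x+x0,y+y0,int(w[y,x])) for x,y in zip(xs,ys)])
```

```text
board top 0.9 3809 [ 507.9901 -198.3756  222.1102  223.2849   80.4015] mean [ 499.45   -196.0482]
board side 0.95 2512 [517.0687 -65.8241 497.9475 203.5564  82.0316] mean [ 504.364  -193.7704]
fence top 0.73 3684 [ 504.963  -196.9059  216.4012  213.6204   81.4581] mean [ 497.5732 -194.7576]
block top 0.75 256 [ 494.9152 -200.9145   50.2447   54.3469   75.9559] mean [ 494.749  -200.4844]
loupe top 0.91 404 [505.6281 348.4933 154.8022  57.9216   1.5473] mean [521.9697 354.5088]
loupe top 0.73 415 [438.4821 189.4851 156.4534  59.1234  17.0958] mean [454.6842 200.0732]
loupe top 0.62 358 [488.0524  48.6866 147.2656  57.6222  87.6044] mean [484.392   72.7242]
loupe top 0.55 429 [274.7256 289.5456  60.3382 153.7837  40.8229] mean [265.6004 308.1486]
top [(np.int64(306), np.int64(155), 49), (np.int64(307), np.int64(155), 16), (np.int64(305), np.int64(156), 33), (np.int64(306), np.int64(156), 39), (np.int64(305), np.int64(157), 34), (np.int64(306), np.int64(157), 44), (np.int64(305), np.int64(158), 34), (np.int64(306), np.int64(158), 59), (np.int64(307), np.int64(158), 46), (np.int64(308), n
[... 2190 characters left out ...]
, 140), (np.int64(270), np.int64(203), 120), (np.int64(271), np.int64(203), 90), (np.int64(272), np.int64(203), 66), (np.int64(273), np.int64(203), 108), (np.int64(274), np.int64(203), 143), (np.int64(269), np.int64(204), 46), (np.int64(270), np.int64(204), 95), (np.int64(271), np.int64(204), 109), (np.int64(272), np.int64(204), 106), (np.int64(273), np.int64(204), 112), (np.int64(274), np.int64(204), 80), (np.int64(270), np.int64(205), 76), (np.int64(271), np.int64(205), 108), (np.int64(272), np.int64(205), 107), (np.int64(273), np.int64(205), 105), (np.int64(274), np.int64(205), 45), (np.int64(271), np.int64(206), 17), (np.int64(272), np.int64(206), 34), (np.int64(273), np.int64(206), 23)]
```

View pics/crop1.png

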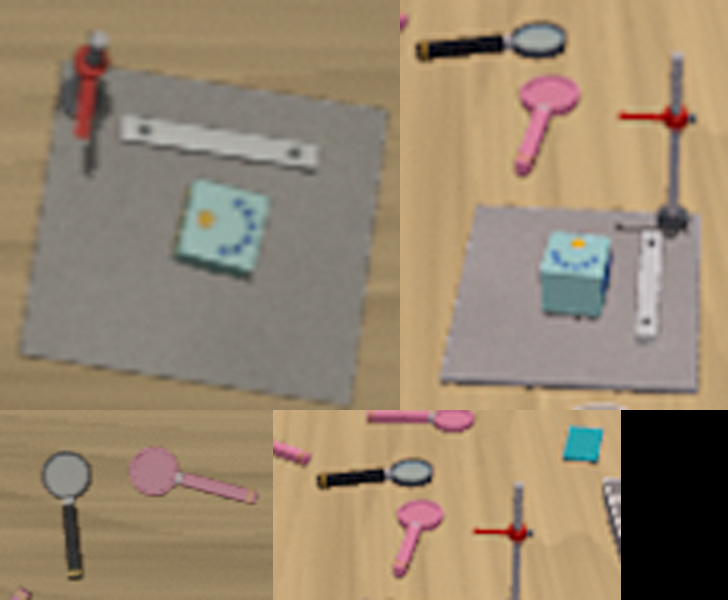

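Crop: dark loupe confirmed, with lens at raw top (209.5,194) and its handle towards -x. The yellow bead is on the block's +y side, the blue beads and band face the fence, and the pointer tip is at top (307,172), side (258,203). Next I fit the poses.

Run:
```python
from h import *
from scipy.optimize import least_squares
np.set_printoptions(precision=4,suppress=True)
S={c:snapshot(c) for c in("side","top")}
T=lambda a:np.array(a)/5+[289.5,144.5]
D=lambda a:(np.array(a)-[400,0])/4.1+[204.5,174.5]
def rig(p,L):
    c,s=np.cos(p[2]),np.sin(p[2]);L=np.array(L,float)
    return np.c_[p[0]+c*L[:,0]-s*L[:,1],p[1]+s*L[:,0]+c*L[:,1],L[:,2]]
def fit(name,L,a,b,x0):
    off=lambda p:np.r_[(proj(S["top"],rig(p,L))-a).ravel(),(proj(S["side"],rig(p,L))-b).ravel()]
    r=least_squares(off,x0,loss="soft_l1");e=off(r.x).reshape(-1,2);n=len(L)
    print(name,r.x,"mean res top",e[:n].mean(0),"side",e[n:].mean(0),"rms",e.std());return r.x
h=.008
fit("board",[(.1,.11,h),(.1,-.11,h),(-.1,-.11,h),(-.1,.11,h)],T([(62,63),(388,110),(350,403),(22,355)]),D([(700,212),(697,388),(443,382),(478,208)]),[.5,-.2,-.1])
fit("fence",[(.066,.065,.02),(.066,-.065,.02),(.05,-.065,.02),(.05,.065,.02)],T([(122,115),(319,146),(316,171),(120,139)]),D([(662,230),(657,337),(636,335),(642,230)]),[.5,-.2,-.1])
fit("block",[(.025,.025,.052),(.025,-.025,.052),(-.025,-.025,.052),(-.025,.025,.052)],T([(197,181),(270,196),(251,266),(179,249)]),D([(610,237),(607,275),(541,272),(547,235)]),[.5,-.2,-.1])
tp,sp=np.array([[209.5,194],[212.5,231.6]])-.5,np.array([[238.9,184.9],[209.9,187.7]])-.5
fit("loupe",[(0,0,.012),(-.128,0,.008)],tp,sp,[.49,.18,0])
tip=tri(S["top"],T((85,137)),S["side"],D((618,117)));print("tip",tip,proj(S["top"],tip)-T((85,137)),proj(S["side"],tip)-D((618,117)))
bd=tri(S["top"],T((207,219)),S["side"],D((578,244)));print("bead",bd)
```

```text
board [ 0.4998 -0.1974 -0.1327] mean res top [ 0.1205 -0.0349] side [-0.0147 -0.2324] rms 0.4939044039326922
fence [ 0.4995 -0.1964 -0.1432] mean res top [-0.0256 -0.01  ] side [-0.0029  0.0891] rms 0.24348496256112082
block [ 0.4978 -0.2038 -0.1926] mean res top [0.1098 0.2776] side [ 0.2134 -0.1422] rms 0.5726742228082375
loupe [0.4863 0.2032 0.1034] mean res top [0.0892 0.0874] side [ 0.0842 -0.3405] rms 0.4803520058262082
tip [ 0.5398 -0.1096  0.1198] [[0.0054 0.2507]] [[ 0.2185 -0.0488]]
bead [ 0.5001 -0.1924  0.053 ]
```

Call:
apply_moves([
  [0,0,0.13,0.03,0.03,0,75],
  [0,0,0.26,0.06,0.065,0,75],
  [0,0,0.39,0.09,0.1,0,75],
  [0,0,0.52,0.12,0.13,0,75],
  [0,0,0.65,0.15,0.16,0,75],
])

```text
time: 1.95
tool_pos: [0.367, -0.3444, 0.2058]
ee_rot: [3.141, 0.0, 1.059]
wrist_force: [1.0, 0.1, 0.3]
width: 0.0702
finger_force: 0.0
```

Call:
apply_moves([
  [0,0,0.11,0.03,0.03,0,75],
  [0,0,0.22,0.06,0.06,0,75],
  [0,0,0.326,0.09,0.1,-0.02,75],
  [0,0,0.326,0.132,0.142,-0.06,75],
  [0,0,0.326,0.132,0.142,-0.08,75],
])

```text
time: 2.45
tool_pos: [0.501, -0.2016, 0.1264]
ee_rot: [3.137, 0.0, 1.383]
wrist_force: [0.3, -0.2, 0.1]
width: 0.0704
finger_force: 0.0
```

Run:
```python
from h import *
import bench
print([n for n in dir(bench) if n[0]!="_"], getattr(bench,"grip_point_offset",None))
o=get_obs();print(o["time"],o["tool_pos"],o["ee_rot"],o["width"])
```

```text
['IKError', 'close_job', 'get_obs', 'grip_point_offset', 'masks_of', 'place_of', 'snapshot'] 0.0188
2.45 [ 0.50099868 -0.20162246  0.12638023] [3.13677920e+00 3.89808433e-04 1.38298210e+00] 0.07041674066644223
```

Call:
apply_moves([
  [0,0,0,-0.003,-0.002,-0.035,75],
  [0,0,0,-0.003,-0.002,-0.07,75],
  [0,0,0,-0.003,-0.002,-0.1,75],
  [0,0,0,-0.003,-0.002,-0.1,75],
  [0,0,0,-0.003,-0.002,-0.1,40],
])

```text
time: 2.95
tool_pos: [0.4951, -0.2058, 0.0257]
ee_rot: [-3.141, -0.0, 1.38]
wrist_force: [0.4, -0.5, -0.2]
width: 0.0653
finger_force: 0.0
```

Call:
apply_moves([
  [0,0,0,0,0,0,40],
  [0,0,0,0,0,0,40],
  [0,0,0,0,0,0,40],
  [0,0,0,0,0,0,40],
  [0,0,0,0,0,0.002,40],
])

```text
time: 3.45
tool_pos: [0.4955, -0.206, 0.0282]
ee_rot: [3.14, 0.0, 1.38]
wrist_force: [1.1, -0.8, -2.1]
width: 0.0499
finger_force: 29.7
```

Call:
apply_moves([
  [0,0,-0.14,0,-0.002,0.001,40],
  [0,0,-0.28,0,-0.004,0.001,40],
  [0,0,-0.42,0,-0.006,0.001,40],
  [0,0,-0.56,0,-0.008,0.001,40],
  [0,0,-0.7,0,-0.008,0.001,40],
])

```text
time: 3.95
tool_pos: [0.4952, -0.2135, 0.0282]
ee_rot: [-3.141, -0.001, 0.674]
wrist_force: [1.9, 0.0, -0.7]
width: 0.0501
finger_force: 29.6
```

Call:
apply_moves([
  [0,0,-0.14,0,0,0,40],
  [0,0,-0.28,0,0,0,40],
  [0,0,-0.42,0,0,0,40],
  [0,0,-0.56,0,0,0,40],
  [0,0,-0.7,0,0,0,40],
])

```text
time: 4.45
tool_pos: [0.4951, -0.2137, 0.0282]
ee_rot: [3.142, 0.0, -0.026]
wrist_force: [0.8, -0.7, -0.8]
width: 0.0501
finger_force: 29.6
```

Call:
apply_moves([
  [0,0,-0.118,0.005,0,0,40],
  [0,0,-0.118,0.012,0,0,40],
  [0,0,-0.118,0.02,0,0,40],
  [0,0,-0.118,0.02,0,0,40],
  [0,0,-0.118,0.02,0,-0.001,40],
])

```text
time: 4.95
tool_pos: [0.5165, -0.2138, 0.0281]
ee_rot: [-3.141, -0.003, -0.137]
wrist_force: [0.4, 1.9, 5.9]
width: 0.05
finger_force: 29.7
```

Run:
```python
from h import *
S={c:snapshot(c) for c in("side","top")}
t=S["top"]["pixels"][:,:,::-1]; s=S["side"]["pixels"][:,:,::-1]
r=lambda im,a,w,h:cv2.resize(im[a[1]:a[3],a[0]:a[2]],(w,h),interpolation=cv2.INTER_CUBIC)
cv2.imwrite("pics/c2.png",np.hstack([r(t,(290,145,370,227),390,400),r(s,(205,175,285,275),320,400)]))
o=get_obs();print(o["time"],o["tool_pos"],o["ee_rot"],o["width"],o["wrist_force"])
```

```text
5.05 [ 0.51648991 -0.21380198  0.02820095] [ 3.14158218e+00 -3.12275809e-03 -1.37334429e-01] 0.050194159973118435 [1.74578371 0.21357368 2.01579723]
```

View pics/c2.png

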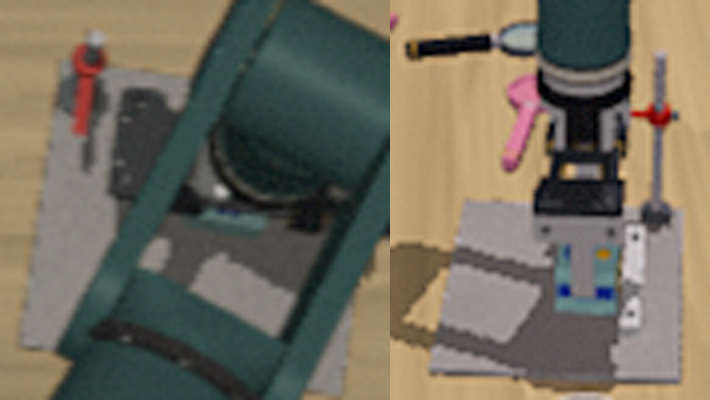

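Block is turned, its yellow bead (side crop (605,255)) next to the fence with a few mm of gap, and the blue band on the near (-y) face. Now release it and push it home from behind with the fingers shut.

Call:
apply_moves([
  [0,0,0,0,0,0,75],
  [0,0,0,0,0,0,75],
  [0,0,0,0,0,0,75],
  [0,0,0,0,0,0.03,75],
  [0,0,0,0,0,0.062,75],
])

```text
time: 5.55
tool_pos: [0.5135, -0.2131, 0.0881]
ee_rot: [-3.14, 0.005, -0.138]
wrist_force: [0.8, -0.6, 0.3]
width: 0.0701
finger_force: 0.0
```

Call:
apply_moves([
  [0,0,0,-0.02,0.003,0,0],
  [0,0,0,-0.0545,0.0075,0,0],
  [0,0,0,-0.0545,0.0075,0,0],
  [0,0,0,-0.0545,0.0075,-0.035,0],
  [0,0,0,-0.0545,0.0075,-0.07,0],
])

```text
time: 6.05
tool_pos: [0.4622, -0.2073, 0.0203]
ee_rot: [3.14, -0.005, -0.139]
wrist_force: [0.6, 0.1, -0.6]
width: 0.0339
finger_force: 0.0
```

Call:
apply_moves([
  [0,0,0,0,0,-0.002,0],
  [0,0,0,0.004,-0.0006,-0.002,0],
  [0,0,0,0.008,-0.0011,-0.002,0],
  [0,0,0,0.012,-0.0017,-0.002,0],
  [0,0,0,0.015,-0.002,-0.002,0],
])

```text
time: 6.55
tool_pos: [0.4773, -0.209, 0.0192]
ee_rot: [3.14, -0.003, -0.138]
wrist_force: [-0.6, 0.8, 0.1]
width: 0.0005
finger_force: 0.0
```

Call:
apply_moves([
  [0,0,0,0.002,-0.0003,0,0],
  [0,0,0,0.004,-0.0006,0,0],
  [0,0,0,0.006,-0.0008,0,0],
  [0,0,0,0.008,-0.0011,0,0],
  [0,0,0,0.009,-0.0012,0,0],
])

```text
time: 7.05
tool_pos: [0.4847, -0.2095, 0.0175]
ee_rot: [3.142, 0.0, -0.138]
wrist_force: [-0.7, 0.3, -0.6]
width: 0.0004
finger_force: 0.6
```

Call:
apply_moves([
  [0,0,0,0.001,-0.0001,0,0],
  [0,0,0,0.002,-0.0003,0,0],
  [0,0,0,0.003,-0.0004,0,0],
  [0,0,0,0.004,-0.0006,0,0],
  [0,0,0,0.005,-0.0007,0,0],
])

```text
time: 7.55
tool_pos: [0.4888, -0.2103, 0.0175]
ee_rot: [3.141, 0.002, -0.138]
wrist_force: [-7.2, -0.7, 5.1]
width: 0.0005
finger_force: 3.6
```

Contact with the fence is building; one more small push.

Call:
apply_moves([
  [0,0,0,0.001,-0.0001,0,0],
  [0,0,0,0.002,-0.0003,0,0],
  [0,0,0,0.002,-0.0003,0,0],
  [0,0,0,0.002,-0.0003,0,0],
  [0,0,0,0.002,-0.0003,0,0],
])

```text
time: 8.05
tool_pos: [0.4888, -0.2102, 0.0175]
ee_rot: [3.142, 0.007, -0.138]
wrist_force: [-11.3, 0.6, 7.5]
width: 0.0006
finger_force: 5.5
```

Call:
apply_moves([
  [0,0,0,-0.005,0.0007,0,0],
  [0,0,0,-0.02,0.0025,0,0],
  [0,0,0,-0.035,0.005,0.02,0],
  [0,0,0,-0.045,0.006,0.065,0],
  [0,0,0,-0.05,0.03,0.11,0],
])

```text
time: 8.55
tool_pos: [0.4415, -0.1818, 0.1267]
ee_rot: [-3.141, -0.001, -0.141]
wrist_force: [0.2, -0.6, 0.6]
width: 0.0005
finger_force: 0.0
```

Call:
apply_moves([
  [0,0,0.05,-0.005,0.045,0.02,20],
  [0,0,0.1,-0.01,0.09,0.03,43],
  [0,0,0.15,-0.015,0.135,0.03,43],
  [0,0,0.2,-0.02,0.18,0.03,43],
  [0,0,0.241,-0.02,0.225,0.03,43],
])

```text
time: 9.05
tool_pos: [0.4221, 0.0462, 0.157]
ee_rot: [-3.141, -0.004, 0.105]
wrist_force: [1.0, -1.1, -0.0]
width: 0.0371
finger_force: 0.0
```

Call:
apply_moves([
  [0,0,0,0,0.045,0,43],
  [0,0,0,0,0.09,0,43],
  [0,0,0,0,0.12,0,43],
  [0,0,0,0,0.12,0,43],
  [0,0,0,0,0.12,0,43],
])

```text
time: 9.55
tool_pos: [0.422, 0.1646, 0.1563]
ee_rot: [-3.141, -0.001, 0.105]
wrist_force: [-0.1, 0.3, 0.2]
width: 0.0404
finger_force: 0.0
```

Run:
```python
from h import *
S={c:snapshot(c) for c in("side","top")}
t=S["top"]["pixels"][:,:,::-1]; s=S["side"]["pixels"][:,:,::-1]
r=lambda im,a,w,h:cv2.resize(im[a[1]:a[3],a[0]:a[2]],(w,h),interpolation=cv2.INTER_CUBIC)
cv2.imwrite("pics/c3.png",np.vstack([np.hstack([r(t,(290,145,370,227),400,410),r(s,(205,175,285,275),328,410)]),
 np.hstack([r(t,(185,170,285,240),273,190),r(s,(195,165,305,225),348,190),np.zeros((190,107,3),np.uint8)])]))
o=get_obs();print(o["time"],o["tool_pos"],o["ee_rot"],o["width"],o["wrist_force"])
```

```text
9.65 [0.42206417 0.16335624 0.15639025] [ 3.14156678e+00 -6.88285159e-04  1.01994006e-01] 0.03997569235386569 [ 0.7978286  -0.13781201  0.61531092]
```

View pics/c3.png

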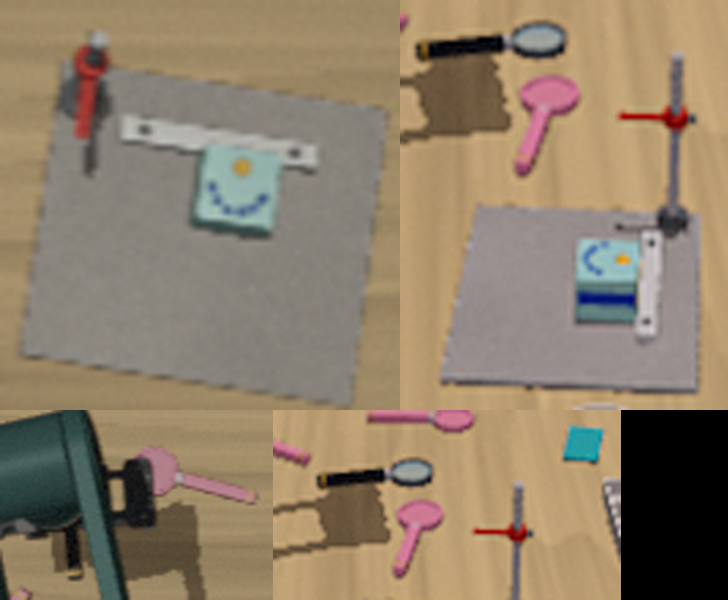

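Block lies against the fence, with the bead (top crop (241,167), side (622,259)) towards it; the loupe handle is still free. I check flushness with a silhouette fit and refine the loupe meanwhile.

Run:
```python
from h import *
from scipy.optimize import minimize
np.set_printoptions(precision=4,suppress=True)
S={c:snapshot(c) for c in("side","top")}
box={"top":(318,168,352,198),"side":(240,226,270,260)};K=8;M={}
for c,(x0,y0,x1,y1) in box.items():
    im=cv2.resize(S[c]["pixels"][y0:y1,x0:x1],None,fx=K,fy=K,interpolation=cv2.INTER_CUBIC).astype(float)
    M[c]=((im[...,2]-im[...,0])>12).astype(np.uint8)
    n,l,st,_=cv2.connectedComponentsWithStats(M[c]);k=1+st[1:,4].argmax();m=(l==k).astype(np.uint8)
    M[c]=cv2.morphologyEx(m,cv2.MORPH_CLOSE,np.ones((25,25)));print(c,M[c].sum()/K/K)
L=[(a,b,z) for a in(-.025,.025) for b in(-.025,.025) for z in(.008,.052)]
def sil(p,c):
    cs,sn=np.cos(p[2]),np.sin(p[2]);P=np.array([(p[0]+cs*a-sn*b,p[1]+sn*a+cs*b,z) for a,b,z in L])
    u=(proj(S[c],P)-box[c][:2]+.5)*K-.5
    m=np.zeros_like(M[c]);cv2.fillConvexPoly(m,cv2.convexHull((u*16).round().astype(np.int32)),1,shift=4);return m
def cost(p,cams=("top","side")): return sum((sil([p[0]/1e3,p[1]/1e3,p[2]/100],c)!=M[c]).mean() for c in cams)
for cams in(("top","side"),("top",),("side",)):
    best=min((minimize(cost,[522+d,-216,a],args=(cams,),method="Nelder-Mead",options=dict(initial_simplex=np.array([[522+d,-216,a],[526+d,-216,a],[522+d,-212,a],[522+d,-216,a+6]]))) for d in(-2,2) for a in(-18,-13,-6)),key=lambda r:r.fun)
    p=best.x;cx,cy=p[0]-499.6,p[1]+196.8;print(cams,p,best.fun,"board x,y(mm)",cx*.99-cy*.139,cx*.139+cy*.99)
a=tri(S["top"],np.array([241,167])/5+[289.5,144.5],S["side"],np.array([222,259])/4.1+[204.5,174.5]);print("bead",a)
# loupe: dark pixels seen from the side
im=S["side"]["pixels"].astype(int).sum(2)
x0,y0,x1,y1=205,178,252,194
print(im[y0:y1,x0:x1].tolist().__len__());g=np.argwhere(im[y0:y1,x0:232]<130)+[y0,x0]
q=np.array([atz(S["side"],(x,y),.010)[:2] for y,x in g]);v=cv2.fitLine(q.astype(np.float32),cv2.DIST_L2,0,.01,.01).ravel();print(len(q),v,np.arctan(v[1]/v[0]),q.min(0),q.max(0))
```

```text
top 235.515625
side 294.203125
('top', 'side') [ 522.3684 -212.6589  -12.5797] 0.07801776960784314 board x,y(mm) 24.74513725050017 -12.535455603898544
('top',) [ 524.0383 -214.5682  -22.714 ] 0.05850183823529412 board x,y(mm) 26.663645533514835 -14.19357780920658
('side',) [ 522.1276 -212.6707  -11.676 ] 0.01709558823529412 board x,y(mm) 24.508330664160187 -12.580698836445972
bead [ 0.5341 -0.2144  0.0531]
16
66 [0.9955 0.0948 0.4077 0.1929] 0.094958134 [0.3588 0.1781] [0.4439 0.2086]
```

Call:
apply_moves([
  [0,0,0,0.0045,0.0325,0,43],
  [0,0,0,0.0045,0.0325,-0.045,43],
  [0,0,0,0.0045,0.0325,-0.09,43],
  [0,0,0,0.0045,0.0325,-0.13,43],
  [0,0,0,0.0045,0.0325,-0.14,43],
])

```text
time: 10.25
tool_pos: [0.4226, 0.1942, 0.0116]
ee_rot: [3.14, 0.009, 0.101]
wrist_force: [-0.8, -0.7, -0.5]
width: 0.0404
finger_force: 0.0
```

Call:
apply_moves([
  [0,0,0,0,0,-0.006,43],
  [0,0,0,0,0,-0.013,43],
  [0,0,0,0,0,-0.013,43],
  [0,0,0,0,0,-0.013,5],
  [0,0,0,0,0,-0.013,5],
])

```text
time: 10.75
tool_pos: [0.4273, 0.1968, 0.0048]
ee_rot: [-3.141, -0.003, 0.103]
wrist_force: [0.4, -0.2, 0.1]
width: 0.0282
finger_force: 0.0
```

Call:
apply_moves([
  [0,0,0,0,0,0,5],
  [0,0,0,0,0,0,5],
  [0,0,0,0,0,0,5],
  [0,0,0,0,0,0,5],
  [0,0,0,0,0,0,5],
])

```text
time: 11.25
tool_pos: [0.4268, 0.1968, 0.0042]
ee_rot: [-3.141, -0.001, 0.103]
wrist_force: [-1.3, -0.0, 5.7]
width: 0.0157
finger_force: 30.0
```

Call:
apply_moves([
  [0,0,0,0,0,0.02,5],
  [0,0,0,0,0,0.055,5],
  [0,0,0,0,0,0.095,5],
  [0,0,0,0,0,0.135,5],
  [0,0,0,0,-0.03,0.15,5],
])

```text
time: 11.75
tool_pos: [0.4279, 0.1684, 0.1572]
ee_rot: [-3.14, -0.006, 0.107]
wrist_force: [0.7, 0.5, -0.6]
width: 0.0156
finger_force: 30.0
```

Call:
apply_moves([
  [0,0,0,0,-0.04,0,5],
  [0,0,0,0,-0.08,0,5],
  [0,0,0,0,-0.12,0,5],
  [0,0,0,0,-0.16,0,5],
  [0,0,0,0,-0.2,0,5],
])

```text
time: 12.25
tool_pos: [0.4253, -0.0352, 0.1524]
ee_rot: [3.142, 0.002, 0.103]
wrist_force: [-0.4, -0.0, -0.4]
width: 0.0157
finger_force: 30.0
```

Call:
apply_moves([
  [0,0,0,0,-0.04,0,5],
  [0,0,0,0,-0.08,0,5],
  [0,0,0,0,-0.12,0,5],
  [0,0,0,0,-0.16,0,5],
  [0,0,0,0,-0.1876,0,5],
])

```text
time: 12.75
tool_pos: [0.4252, -0.2235, 0.1522]
ee_rot: [-3.141, 0.002, 0.101]
wrist_force: [1.4, 0.1, -0.9]
width: 0.0154
finger_force: 30.0
```

Call:
apply_moves([
  [0,0,0,0.01,0,0,5],
  [0,0,0,0.025,0,0,5],
  [0,0,0,0.04,0,-0.01,5],
  [0,0,0,0.048,0,-0.025,5],
  [0,0,0,0.048,0,-0.03,5],
])

```text
time: 13.25
tool_pos: [0.4735, -0.2196, 0.1202]
ee_rot: [-3.138, 0.004, 0.104]
wrist_force: [-0.5, 0.4, -0.6]
width: 0.016
finger_force: 30.0
```

Run:
```python
from h import *
np.set_printoptions(precision=4,suppress=True)
S={c:snapshot(c) for c in("side","top")}
t=S["top"]["pixels"][:,:,::-1]; s=S["side"]["pixels"][:,:,::-1]
r=lambda im,a,w,h:cv2.resize(im[a[1]:a[3],a[0]:a[2]],(w,h),interpolation=cv2.INTER_CUBIC)
cv2.imwrite("pics/c4.png",np.hstack([r(t,(300,145,370,215),400,400),r(s,(215,175,285,275),392,560)[:400]]))
o=get_obs();print(o["time"],o["tool_pos"],o["ee_rot"],o["width"],o["wrist_force"])
p=o["tool_pos"]+[.0595,.0064,.0018]
for c in S:
  print(c,"lens pred",proj(S[c],p),[(round(q["score"],2),np.round(q["pixel"],1)) for q in place_of(c,"lens")[:4]])
  print(" tip pred z 115..125",proj(S[c],[[.5397,-.1075,z] for z in(.115,.12,.125)]).tolist())
```

```text
13.35 [ 0.4728 -0.22    0.1211] [-3.1389  0.0042  0.1036] 0.015707458722676274 [-0.8962 -0.0761 -1.2809]
side lens pred [[258.43   220.4817]] [(0.83, array([255. , 218.7])), (0.53, array([185.7, 173.5])), (0.46, array([251. , 166.6]))]
 tip pred z 115..125 [[257.80581303476106, 203.81548403485382], [257.81090608494213, 202.61183947766395], [257.81601821129715, 201.40311403465878]]
top lens pred [[340.5835 174.8109]] [(0.9, array([169.6, 173.9])), (0.71, array([169.2, 266.6])), (0.64, array([241.8, 190.5])), (0.41, array([340.1, 174.1]))]
 tip pred z 115..125 [[305.72768210177406, 172.46062314359602], [305.83855034789536, 172.15988413924703], [305.9502044497043, 171.8570062459322]]
```

View pics/c4.png

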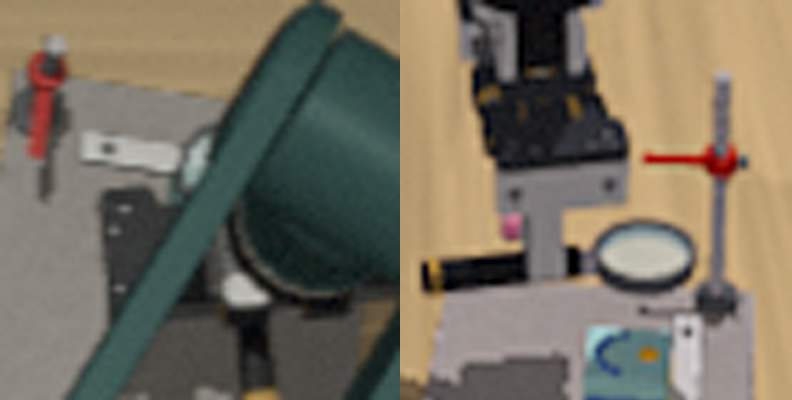

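Side crop: lens centre at (645,257) → raw (258.3,220.4), within 0.2 px of the prediction, so the loupe sits in the grip as planned. The pointer tip is at (645,158), untouched. I refine the pointer height against the 180 mm post top.

Run:
```python
from h import *
np.set_printoptions(precision=2,suppress=True)
s=snapshot("side");o=get_obs();im=s["pixels"].astype(float)
print(o["tool_pos"],o["ee_rot"])
print("post col profile (G) rows 183..200\n",im[183:196,269:277,1])
red=im[...,0]-np.maximum(im[...,1],im[...,2]);
for c in range(258,268): w=np.clip(red[199:208,c]-45,0,None);print(c,(w*np.arange(199,208)).sum()/w.sum(),end="; ")
w=np.clip(red[196:212,268:279]-45,0,None);print("\ncollar centroid row,col",(w.sum(1)@np.arange(196,212))/w.sum(),(w.sum(0)@np.arange(268,279))/w.sum())
for b in((.4998,-.1974,-.1327),(.4995,-.1964,-.1432)):
  B=lambda x,y,z:[b[0]+np.cos(b[2])*x-np.sin(b[2])*y,b[1]+np.sin(b[2])*x+np.cos(b[2])*y,z]
  print("post top",proj(s,B(.075,.095,.18)),"collar .12",proj(s,B(.075,.095,.12)),"arm x=.035 z .115 .12 .125",proj(s,[B(.035,.095,z) for z in(.115,.12,.125)]),"post foot",proj(s,B(.075,.095,.008)))
l=o["tool_pos"]+[.0595,.0064,.0018];e=l-np.array([.128*.995,.128*.1,-.002]);print("handle end pred",proj(s,e))
```

```text
[ 0.47 -0.22  0.12] [ 3.14 -0.    0.1 ]
post col profile (G) rows 183..200
 [[160. 165. 168. 170. 173. 172. 172. 173.]
 [160. 163. 166. 169. 172. 172. 171. 173.]
 [158. 163. 166. 169. 171. 172. 172. 171.]
 [157. 160. 164. 170. 171. 171. 174. 174.]
 [160. 163. 168. 172. 174. 173. 172. 175.]
 [161. 155. 162. 166. 166. 169. 172. 174.]
 [160. 148. 137. 133. 133. 161. 174. 174.]
 [163. 152. 118. 100. 103. 154. 175. 172.]
 [163. 155. 124. 104. 109. 158. 175. 172.]
 [167. 146. 112. 105. 104. 156. 175. 171.]
 [167. 142. 100.  97. 108. 157. 176. 172.]
 [168. 146. 108.  96. 120. 163. 174. 171.]
 [168. 149. 111. 107. 118. 160. 176. 172.]]
258 202.69354838709677; 259 202.72289156626505; 260 202.8357142857143; 261 202.91472868217053; 262 202.8939393939394; 263 202.88721804511277; 264 202.88888888888889; 265 202.88148148148147; 266 202.93055555555554; 267 203.06382978723406; 
collar centroid row,col 203.33668607728958 271.38697723663313
post top [[272.02 188.04]] collar .12 [[271.6 202.9]] arm x=.035 z .115 .12 .125 [[259.94 203.78]
 [259.95 202.57]
 [259.96 201.36]] post foot [[270.87 228.72]]
post top [[272.19 188.02]] collar .12 [[271.77 202.88]] arm x=.035 z .115 .12 .125 [[260.12 203.69]
 [260.13 202.48]
 [260.14 201.28]] post foot [[271.03 228.7 ]]
handle end pred [[218.75 223.89]]
```

Call:
apply_moves([
  [0,0,0,0.001,0,-0.001,5],
  [0,0,0,0.002,-0.001,-0.002,5],
  [0,0,0,0.002,-0.001,-0.003,5],
  [0,0,0,0.002,-0.001,-0.003,5],
  [0,0,0,0.002,-0.001,-0.003,5],
])

```text
time: 14.0
tool_pos: [0.4762, -0.2222, 0.1204]
ee_rot: [3.142, 0.0, 0.103]
wrist_force: [-0.4, 0.5, -0.7]
width: 0.016
finger_force: 30.0
```

Run:
```python
from h import *
np.set_printoptions(precision=4,suppress=True)
s=snapshot("side");P=[]
for i in range(6): P.append(np.r_[get_obs()["tool_pos"],get_obs()["ee_rot"]]);snapshot("side")
P=np.array(P);print(P);l=np.median(P,0)[:3]+[.0595,.0064,.0018];print("lens",l,proj(s,l))
s=snapshot("side");save(s,"c5.png",(215,175,285,275),5.6)
```

```text
[[ 0.4762 -0.2222  0.1204  3.1415  0.      0.1027]
 [ 0.4762 -0.2222  0.1204  3.1415 -0.      0.1027]
 [ 0.4762 -0.2222  0.1205  3.1415 -0.      0.1028]
 [ 0.4762 -0.2222  0.1205  3.1415 -0.      0.1028]
 [ 0.4762 -0.2222  0.1205  3.1415 -0.      0.1028]
 [ 0.4763 -0.2222  0.1205  3.1414 -0.0001  0.1028]]
lens [ 0.5357 -0.2158  0.1223] [[259.5465 221.0058]]
```

View pics/c5.png

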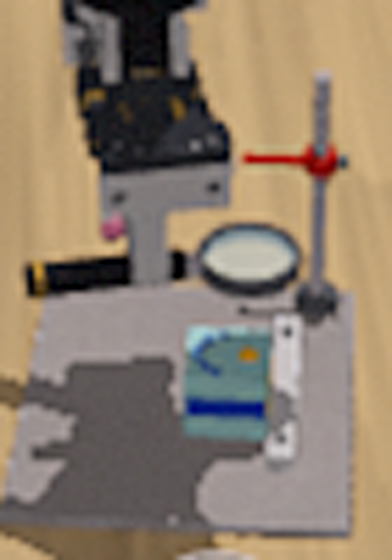

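Call:
apply_moves([
  [0,0,0,-0.001,0.001,-0.001,5],
  [0,0,0,-0.001,0.001,-0.0035,5],
  [0,0,0,-0.001,0.001,-0.0035,5],
  [0,0,0,-0.001,0.001,-0.0035,5],
  [0,0,0,-0.001,0.001,-0.0035,5],
])

```text
time: 14.9
tool_pos: [0.4752, -0.2212, 0.1169]
ee_rot: [3.142, -0.0, 0.103]
wrist_force: [-0.6, -0.5, -1.8]
width: 0.016
finger_force: 30.0
```

Call:
apply_moves([
  [0,0,0,0,0,0,5],
  [0,0,0,0,0,0,5],
  [0,0,0,0,0,0,5],
  [0,0,0,0,0,0,5],
  [0,0,0,0,0,0,5],
])

```text
time: 15.4
tool_pos: [0.4752, -0.2212, 0.1169]
ee_rot: [3.142, 0.0, 0.103]
wrist_force: [-0.6, 0.0, -0.0]
width: 0.0157
finger_force: 30.0
```

```bash
python3 -c "
from bench import *
print(close_job())"
```

```text
the job is handed in; nothing more can be done
None
```

I turned the block, pushed its yellow face flush against the fence and let go. The job was handed in at about 15 s, with the arm still holding the loupe level over the yellow bead at the pointer's height (about 119 mm). My last estimate puts the lens centred to within about 1 mm, but the hand-in returned no verdict.

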